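# Press a terminal block home in a junction base

## Robot

A 7-joint arm with a two-finger parallel gripper is mounted at the origin on a cart in front of the work surface, level with it; the furniture and walls round the work are solid. World frame = base frame: x ahead of the robot, y to its left, z up, the work surface at z = 0. Lengths are in m, angles in rad, forces in N, time in s.
With the tool pointing down it reaches from about 0.425 to 0.875 m from the base axis. Payload 9.9 kg.
Tool frame: the origin (TCP) lies between the finger pads; the fingertips stand 11 mm ahead of it and the grasp point (between the pads) lies 8 mm behind it (manip.tips_ahead is the distance from the TCP to the fingertips, in m); x points along the fingers, y is the direction in which the jaws open and shut, and the axes are right-handed (so a half turn about x gives the same grasp; the last joint's range is limited). The gripper opens to 85 mm and grips with 20 to 120 N. Pads are 22 mm wide; open, the fingers measure 114 mm over their backs; the gripper's body (76 mm by 85 mm) begins 54 mm behind the grasp point. The pads swing forward as they close: fully open they stand 13 mm farther back than shut.
Start: joints at [1.239, 0.576, 0.025, 1.437, -0.015, 1.129, -0.057], TCP at [0.166, -0.654, 0.242] pointing down, gripper open.
Joint ranges: [-2.76, 2.76], [-0.34, 2.15], [-1.52, 1.57], [0.19, 2.46], [-1.09, 4.23], [0.17, 1.99], [-2.82, 2.82]. Speed limits (rad/s): [2.22, 2.22, 3.01, 3.01, 3.14, 3.14, 3.14].

## Interface

Orientations are given as a 3x3 rotation matrix whose columns are the frame's x, y, z axes.
In Python, from cell import manip gives the robot as it stands. The module is installed in compiled form; this text tells all that it offers.
- The arm moves only by the tool step_arm, never from a script. Its argument "moves" is one flat list of numbers, 7 for each row, row after row: the turn, a rotation vector about the tool's x, y, z in degrees, then the shift along the tool's x, y, z in m, then the opening, from -1 (shut) to 1 (fully open). In form: [ax, ay, az, dx, dy, dz, fingers, ax, ay, az, dx, dy, dz, fingers, ...]. A call has 1 to 20 rows; each row is the pose to reach, as a shift and turn from the pose commanded when the call began, along the tool's axes at that moment; what a row does not reach only later rows make up. A row lasts 1/8 s, in which the tool goes at most 62.5 mm and 10.7 degrees, less where a joint would pass 70% of its speed; a pose out of reach is approached as far as the arm can. A call with a gripper value outside its range is refused whole. The fingers move at their own pace and stop on an object; "newtons" is the grip in N (left out, the last holds). Time passes only in rows, so rows that repeat a pose let the fingers close. It gives the time, the measured TCP pose, the force and the opening at its end, in the units of the state.
- manip.sense(): the state, without advancing time (a new reading comes with each control period).
- manip.capture(name): name is "scene" or "top"; returns a dict with "image" (420x560x3 uint8, red, green, blue), "mtx" (3x3 intrinsics, pixels), "position" and "orientation" of the camera in the world. Camera axes: x right, y down, z forward; pixel columns grow to the right and rows downward; lengths in m; the calibration is good to about 2 mm. A picture is of the moment at which its call begins. There is no depth.
- manip.sign_off(): hands the job in, once; it reports no verdict.
The state is a dict: "clock": time; "joints": joint angles; "joint_vel": joint speeds; "tau": joint torques, N m; "position": TCP position; "ee_rot": TCP orientation; "ft_force": force on the tool from outside, world axes, zero at the start; "torque": the same for the moment, N m; "opening": finger opening in m.
Only numpy, scipy, OpenCV 4.12 (cv2) and the standard library are available. Lean on these libraries where they do the work, as an engineer would, in place of code of your own. Each camera call takes 0.05 s, during which the arm holds its last target.

## Task

Fit the loose cream-white screw terminal block (the one with four screw towers) into the black oblong recess of the grey junction base, screws up and lying along the recess. Then press it down firmly until it is fully home, with its shoulders flush with the rim, and let go.

Things in the scene. Friction and masses are not known exactly. Their poses are not given: they have to be found in the camera images.
- terminal_block: cream-white screw terminal block, loose, 30 g, screws up on the worktop among other small things. Body 18 (x) by 52 (y) by 13 mm high, with flat vertical sides and flat shoulders; on it four screw towers in a row along y, each 12 mm (x) by 10 mm (y), 2 mm apart, up to 19 mm above the underside. Origin: centre of the underside, z up. Either way round (half turn about z) fits.
- junction_base: grey junction base, fixed to the worktop, 80 (x) by 116 (y) by 28 mm high, with two plugged black cable glands on its +x side (to 58 mm from the origin). In the middle of its top is the black oblong recess, long along y. Origin: centre of the underside; z points up. Pump housings about 0.2 m high stand close behind it and the row of parts, so carry along the front.
- recess (a point): centre of the recess's mouth at rim height (28 mm above the worktop), axes as the base. Recess 26 (x) by 60 (y) by 13 mm deep; its top 5 mm is a 45-degree lead-in, 36 by 70 mm at the rim. A blue contact carrier, 14 by 40 mm, stands in the middle, its flat top 6 mm below the rim: a block laid on it has its shoulders 7 mm above the rim until pressed.
- carrier (a joint): how far the blue carrier is pushed down, m: 0 = raised (start), 0.007 = level with the recess floor: block home, shoulders flush, tower tops 6 mm above the rim. It slides straight down against friction of about 7 N (10 to 20 N on the block's top is safe) and stays where it is left, with no spring. The block's weight alone does not move it.

How it is judged:
At the end, for the whole second after the job is handed in: The block lies in the recess, screws up (tilt under 0.12 rad), along it (within 0.2 rad, either way round), centred within 10 mm in x and y, its shoulders at most 2.5 mm above the rim and the carrier down by 4.5 mm or more, at rest (x of terminal_block in the frame of recess between -0.01 and 0.01 m and y of terminal_block in the frame of recess between -0.01 and 0.01 m and z of terminal_block in the frame of recess below -0.0105 m and value of joint carrier above 0.0045 m and angle between terminal_block's own z axis and vertical below 0.12 rad and angle between the y axis of terminal_block and the y axis of junction_base, either way round below 0.2 rad and linear speed of terminal_block below 0.02 m/s); the robot touches nothing.
It also fails if it takes over 35 s, if anything falls off the work surface, if the arm or the gripper's body presses on something with over 40 N, if the wrist force passes 120 N, or if a joint passes its speed limit or range.

## Working session

There is one attempt and no reset: what is moved stays moved. The work goes in short steps, Python scripts to look and compute and a tool call to move; the robot and the scene stay as the last step left them, time stands still between calls to the robot, and variables do not carry over. Pictures are saved under pics/ and viewed, and the job is handed in when it is done.

Besides the shell and the picture viewer there is one more tool, called after "Request:" as name(argument=value, ...), one argument or row to a line, values as JSON. step_arm: Moves the arm, as the interface text tells. Its arguments: {"type":"object","properties":{"moves":{"type":"array","items":{"type":"number"}},"newtons":{"type":"number"}},"required":["moves"]}

```bash
mkdir -p pics; cat > h.py <<'E'
import numpy as np, cv2
from cell import manip
def snap(n,f):
    c=manip.capture(n); cv2.imwrite('pics/'+f+'.png',c['image'][:,:,::-1]); np.savez('pics/'+f+'.npz',**{k:np.array(v) for k,v in c.items()}); return c
def ray(c,u,v,z):
    K=np.array(c['mtx']);R=np.array(c['orientation']);p=np.array(c['position'])
    d=R@np.linalg.inv(K)@np.array([u,v,1.]); return p+d*(z-p[2])/d[2]
def proj(c,P):
    K=np.array(c['mtx']);R=np.array(c['orientation']);p=np.array(c['position'])
    q=K@(R.T@(np.array(P)-p)); return q[:2]/q[2]
E
python3 - <<'E'
from h import *
for n in('scene','top'):
    c=snap(n,n+'0'); print(n,c['position'],np.array(c['orientation']).round(3).tolist(),c['mtx'])
print(manip.sense())
E
```

```text
scene [0.07985854 0.54604725 0.64192906] [[-0.801, -0.414, 0.432], [-0.598, 0.538, -0.594], [0.013, -0.735, -0.678]] [[439.55329751   0.         276.18458346]
 [  0.         439.55329751 210.24254363]
 [  0.           0.           1.        ]]
top [0.23811598 0.04055084 1.32494542] [[0.023, -0.986, 0.167], [-0.999, -0.027, -0.026], [0.03, -0.167, -0.986]] [[531.68102271   0.         287.24207962]
 [  0.         531.68102271 215.76553151]
 [  0.           0.           1.        ]]
{'clock': 0.1, 'joints': array([ 1.23915948,  0.57644958,  0.02481784,  1.43781457, -0.01499375,
        1.12902264, -0.05647102]), 'joint_vel': array([ 9.39722742e-04, -1.13356410e-03, -9.74775796e-04, -2.49740783e-03,
        1.50345488e-04,  1.14928884e-04, -9.95040745e-05]), 'tau': array([ 7.08788750e-03, -7.67302966e+01,  2.25829124e+00, -2.86602563e+01,
        1.59532885e-02,  8.69473501e-03,  8.01627351e-06]), 'position': array([ 0.16550837, -0.65398873,  0.24153051]), 'ee_rot': array([[-4.34934118e-04,  2.45393460e-01, -9.69423468e-01],
       [ 1.44608626e-03, -9.69422392e-01, -2.45393836e-01],
       [-9.99998860e-01, -1.50860011e-03,  6.67747608e-05]]), 'ft_force': array([0.36862716, 0.37787037, 0.06241602]), 'torque': array([0.02850826, 0.00126703, 0.02572784]), 'opening': 0.08557838933205572}
```

View pics/scene0.png

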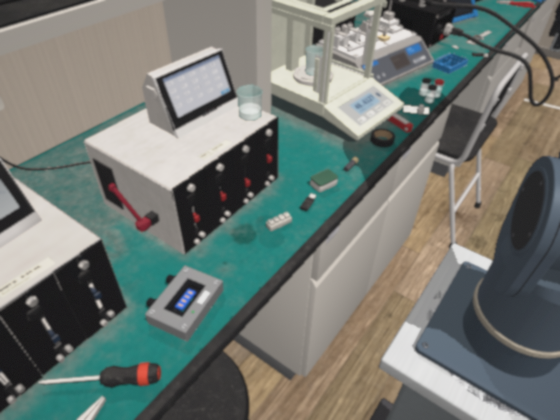

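View pics/top0.png

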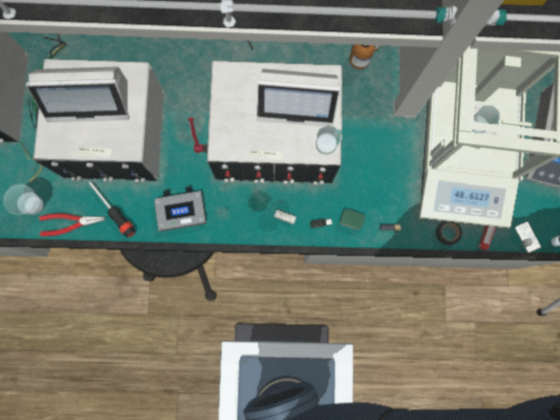

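The scene view shows the cream block near (279,221) and the grey base near (186,300). In the top view they are at (285,216) and (180,210). I'll enlarge both.

```bash
python3 - <<'E'
from h import *
a=cv2.imread('pics/top0.png');b=cv2.imread('pics/scene0.png')
t=cv2.resize(a[175:245,140:350],None,fx=3.8,fy=3.8,interpolation=cv2.INTER_CUBIC)
s1=cv2.resize(b[200:250,230:330],(400,200),interpolation=cv2.INTER_CUBIC)
s2=cv2.resize(b[255:345,135:235],(333,300),interpolation=cv2.INTER_CUBIC)
o=np.zeros((t.shape[0]+300,800,3),np.uint8);o[:t.shape[0],:t.shape[1]]=t;o[t.shape[0]:t.shape[0]+200,:400]=s1;o[t.shape[0]:t.shape[0]+300,420:753]=s2
cv2.imwrite('pics/zoom.png',o)
E
```

```text
(no output)
```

View pics/zoom.png

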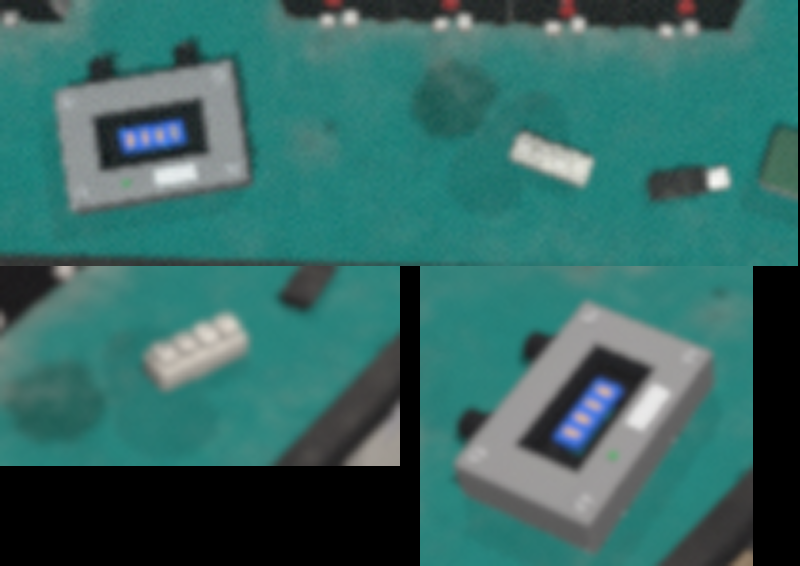

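```bash
cat > seg.py <<'E'
from h import *
def comp(m,u,v):
    n,l,s,c=cv2.connectedComponentsWithStats(m.astype(np.uint8))
    i=min([k for k in range(1,n) if s[k][4]>150],key=lambda k:np.hypot(*(c[k]-[u,v])))
    cn=max(cv2.findContours((l==i).astype(np.uint8),cv2.RETR_EXTERNAL,cv2.CHAIN_APPROX_NONE)[0],key=cv2.contourArea)
    return c[i],s[i],cn
def run(tag,c,bu,ru,F=4):
    im=cv2.resize(c['image'],None,fx=F,fy=F,interpolation=cv2.INTER_CUBIC)
    f=lambda u:((np.array(u)+.5)*F-.5)
    g=lambda u:((np.array(u)+.5)/F-.5)
    hsv=cv2.cvtColor(im,cv2.COLOR_RGB2HSV)
    for nm,m,u,z in (('block',(hsv[...,2]>125)&(hsv[...,1]<75),bu,.009),('mouth',hsv[...,2]<75,ru,.028),('greytop',(hsv[...,2]>105)&(hsv[...,1]<60),ru,.028)):
        if u is None: continue
        if nm=='mouth': # fill blue carrier
            m=m|((hsv[...,2]>60)&(hsv[...,1]>110)&(hsv[...,0]>100)&(hsv[...,0]<130))
        ce,st,cn=comp(m,*f(u))
        P=np.array([ray(c,*g(p[0]),z)[:2] for p in cn])
        (rc,wh,an)=cv2.minAreaRect((P*1000).astype(np.float32))
        M=cv2.moments((P*1e4).astype(np.float32).reshape(-1,1,2)); 
        cx=np.array([M['m10'],M['m01']])/M['m00']/1e4
        box=cv2.boxPoints((rc,wh,an));e=max([box[1]-box[0],box[2]-box[1]],key=np.linalg.norm)
        print(tag,nm,'pix',g(ce).round(1),'rect c',np.round(rc,1),'wh',np.round(wh,1),'long ang deg',round((np.degrees(np.arctan2(e[1],e[0])))%180,1),'centroid mm',(cx*1000).round(1),'area',st[4]/F/F)
E
python3 - <<'E'
from seg import *
t=dict(np.load('pics/top0.npz'));s=dict(np.load('pics/scene0.npz'))
run('top',t,(285,216),(180,210)); run('scene',s,(279,221),(186,297))
E
```

```text
top block pix [284.8 216.5] rect c [459.9  12.6] wh [55.3 22.6] long ang deg 70.8 centroid mm [459.4  12.3] area 181.125
top mouth pix [179.2 210. ] rect c [465.1 273.3] wh [34.6 68.3] long ang deg 101.4 centroid mm [465.1 273.3] area 348.9375
top greytop pix [179.5 210.4] rect c [464.7 272.8] wh [ 82.5 116.8] long ang deg 101.3 centroid mm [464.7 272.6] area 1098.75
scene block pix [279.  220.7] rect c [459.9  13.2] wh [62.  34.2] long ang deg 71.4 centroid mm [459.8  13.1] area 294.125
scene mouth pix [184.1 297. ] rect c [465.4 275.3] wh [34.1 68.2] long ang deg 101.5 centroid mm [465.4 275.3] area 593.1875
scene greytop pix [184.  299.6] rect c [460.4 275.2] wh [ 91.3 118.1] long ang deg 101.6 centroid mm [464.1 275.6] area 2041.8125
```

```bash
cat >> h.py <<'E'
def plan(P,yaw_y):
    """shift in tool axes to reach TCP P, and tool-x turn (deg) to bring tool y to world angle yaw_y (mod 180), plus levelling"""
    s=manip.sense();R=np.array(s['ee_rot']);p=np.array(s['position'])
    d=R.T@(np.array(P)-p)
    from scipy.spatial.transform import Rotation as Ro
    best=None
    for k in(0,180):
        a=np.radians(yaw_y+k);y=np.array([np.cos(a),np.sin(a),0]);x=np.array([0,0,-1.]);T=np.c_[x,y,np.cross(x,y)]
        rv=np.degrees(Ro.from_matrix(R.T@T).as_rotvec())
        if best is None or np.linalg.norm(rv)<np.linalg.norm(best): best=rv
    print('turn',best.round(2),'shift',d.round(4))
E
python3 - <<'E'
from h import *
c=dict(np.load('pics/top0.npz'))
print(manip.tips_ahead)
for n,u,v,z in(('pumpfoot',275,183,0),('balance front L',422,217,.03),('balance R',512,224,.03),('balance lower',468,223,.0),('edge',285,242,0),('screwdriver',126,228,.02)): print(n,ray(c,u,v,z).round(3))
plan((.36,-.33,.24),-50); plan((.445,0.0,.20),-19.1);plan((.46,.0125,.15),-19.1)
E
```

```text
0.011
pumpfoot [0.547 0.039 0.   ]
balance front L [ 0.464 -0.329  0.03 ]
balance R [ 0.452 -0.555  0.03 ]
balance lower [ 0.457 -0.455  0.   ]
edge [0.396 0.01  0.   ]
screwdriver [0.418 0.402 0.02 ]
turn [-2.579e+01 -2.000e-02  9.000e-02] shift [ 0.0019 -0.2664 -0.268 ]
turn [-5.669e+01 -4.000e-02  8.000e-02] shift [ 0.0424 -0.5653 -0.4314]
turn [-5.669e+01 -4.000e-02  8.000e-02] shift [ 0.0924 -0.5737 -0.449 ]
```

Request:
step_arm(
  moves=[-2, 0, 0, 0, -0.02, -0.02, 0.1, -5, 0, 0, 0, -0.055, -0.055, 0.1, -9, 0, 0, 0, -0.09, -0.09, 0.1, -13, 0, 0, 0, -0.125, -0.126, 0.1, -17, 0, 0, 0, -0.16, -0.161, 0.1, -20, 0, 0, 0, -0.195, -0.196, 0.1, -23, 0, 0, 0, -0.23, -0.232, 0.1, -26, 0, 0, 0, -0.266, -0.268, 0.1, -30, 0, 0, 0.01, -0.304, -0.288, 0.1, -34, 0, 0, 0.02, -0.341, -0.309, 0.1, -38, 0, 0, 0.03, -0.378, -0.33, 0.1, -42, 0, 0, 0.035, -0.416, -0.35, 0.1, -46, 0, 0, 0.04, -0.453, -0.371, 0.1, -50, 0, 0, 0.042, -0.49, -0.391, 0.1, -54, 0, 0, 0.042, -0.528, -0.412, 0.1, -56.7, 0, 0, 0.045, -0.555, -0.432, 0.1, -56.7, 0, 0, 0.06, -0.57, -0.445, 0.1, -56.7, 0, 0, 0.092, -0.574, -0.449, 0.1, -56.7, 0, 0, 0.092, -0.574, -0.449, 0.1],
  newtons=40,
)

```text
clock: 2.48
position: [0.4587, 0.0125, 0.1488]
ee_rot: [[-0.004, 0.945, -0.326], [-0.0, -0.326, -0.945], [-1.0, -0.004, 0.001]]
ft_force: [0.1, 0.7, 0.3]
opening: 0.0474
```

```bash
python3 - <<'E'
from h import *
c=snap('scene','s1');s=manip.sense();print(s['clock'],s['opening'],s['ft_force'])
plan((.46,.0125,.06),-19.1);plan((.46,.0125,.0185),-19.1)
E
```

```text
2.525 0.04722314223484632 [-0.04899099 -0.85069653  0.10461263]
turn [0.03 0.06 0.14] shift [ 0.0899  0.0008 -0.0007]
turn [0.03 0.06 0.14] shift [ 0.1314  0.0009 -0.0007]
```

View pics/s1.png

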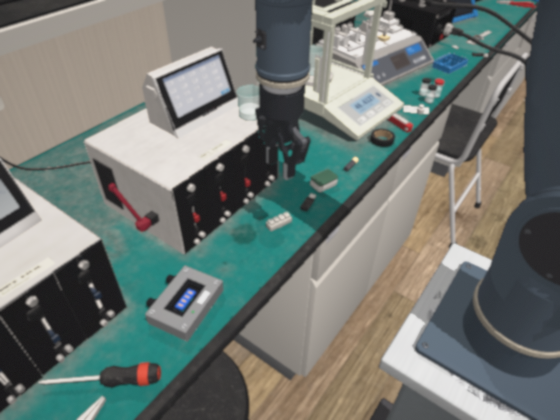

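The gripper, at about (285,150), hangs above the block at (279,221), and nothing has been disturbed. Next I'll descend to just above the block and check alignment.

Request:
step_arm(
  moves=[0, 0, 0, 0.03, 0, 0, 0.1, 0, 0, 0, 0.065, 0.001, -0.001, 0.1, 0, 0, 0, 0.095, 0.001, -0.001, 0.1, 0, 0, 0, 0.113, 0.001, -0.001, 0.1, 0, 0, 0, 0.113, 0.001, -0.001, 0.1],
)

```text
clock: 3.15
position: [0.4613, 0.0123, 0.0374]
ee_rot: [[-0.001, 0.945, -0.328], [-0.001, -0.328, -0.945], [-1.0, -0.001, 0.001]]
ft_force: [0.7, 0.6, 0.3]
opening: 0.0472
```

```bash
python3 - <<'E'
from h import *
c=snap('scene','s2')
a=cv2.imread('pics/s2.png')[130:260,210:350]; cv2.imwrite('pics/s2z.png',cv2.resize(a,None,fx=4.5,fy=4.5,interpolation=cv2.INTER_CUBIC))
s=manip.sense();print(s['clock'],s['opening'],s['ft_force'],s['position'])
plan((.46,.0125,.0185),-19.1)
E
```

```text
3.2 0.04676729880380048 [ 0.00275137  0.26564076 -0.02514075] [0.46164958 0.01238636 0.03802132]
turn [-0.04  0.02 -0.02] shift [ 0.0195 -0.0016  0.0004]
```

View pics/s2z.png

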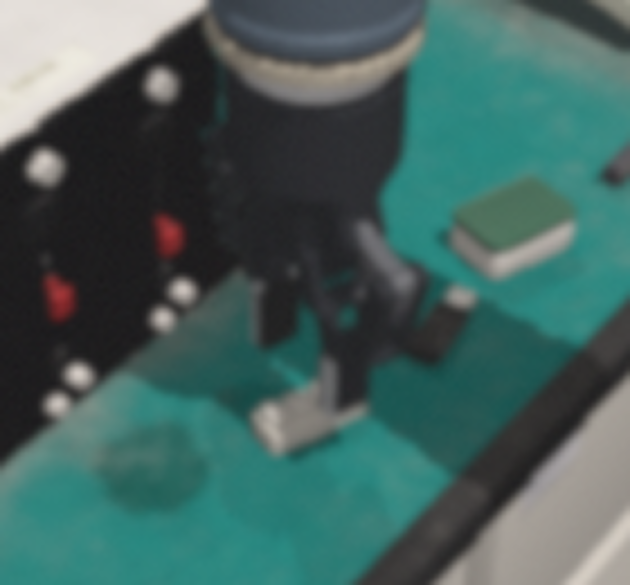

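The block at (310,410 in the zoom) lies between the jaws. I'll descend and close.

Request:
step_arm(
  moves=[0, 0, 0, 0.01, -0.001, 0, 0.1, 0, 0, 0, 0.0205, -0.0012, 0, 0.1, 0, 0, 0, 0.0205, -0.0012, 0, 0.0, 0, 0, 0, 0.0205, -0.0012, 0, -0.4, 0, 0, 0, 0.0205, -0.0012, 0, -0.7, 0, 0, 0, 0.0205, -0.0012, 0, -1, 0, 0, 0, 0.0205, -0.0012, 0, -1, 0, 0, 0, 0.0205, -0.0012, 0, -1, 0, 0, 0, 0.0205, -0.0012, 0, -1],
  newtons=35,
)

```text
clock: 4.32
position: [0.4603, 0.0132, 0.017]
ee_rot: [[0.0, 0.945, -0.327], [0.0, -0.327, -0.945], [-1.0, 0.0, -0.0]]
ft_force: [-1.1, 0.5, 5.9]
opening: 0.0166
```

```bash
python3 - <<'E'
from h import *
c=snap('scene','s3')
a=cv2.imread('pics/s3.png')[130:260,210:350]; cv2.imwrite('pics/s3z.png',cv2.resize(a,None,fx=4.5,fy=4.5,interpolation=cv2.INTER_CUBIC))
s=manip.sense();print(s['clock'],s['opening'],s['ft_force'],s['position'])
E
```

```text
4.375 0.01694616328361809 [-1.35892301 -0.0309301   5.22753186] [0.46028003 0.01325095 0.01705733]
```

View pics/s3z.png

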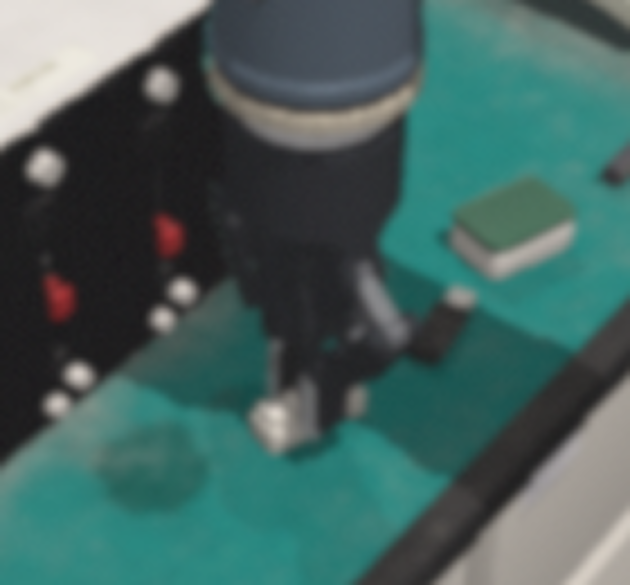

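The block is held between the jaws and visible on both sides of the fingers, with opening about 17 mm. I'll lift and check that it comes along level.

Request:
step_arm(
  moves=[0, 0, 0, -0.01, 0, 0, -1, 0, 0, 0, -0.03, 0, 0, -1, 0, 0, 0, -0.055, 0, 0, -1, 0, 0, 0, -0.08, 0, 0, -1, 0, 0, 0, -0.09, 0, 0, -1, 0, 0, 0, -0.09, 0, 0, -1],
)

```text
clock: 5.12
position: [0.4605, 0.0131, 0.1073]
ee_rot: [[0.001, 0.945, -0.328], [0.0, -0.328, -0.945], [-1.0, 0.001, -0.0]]
ft_force: [0.2, 1.0, -0.4]
opening: 0.0166
```

```bash
python3 - <<'E'
from h import *
c=snap('scene','s4')
a=cv2.imread('pics/s4.png')[90:220,210:350]; cv2.imwrite('pics/s4z.png',cv2.resize(a,None,fx=4.5,fy=4.5,interpolation=cv2.INTER_CUBIC))
s=manip.sense();print(s['clock'],s['opening'],s['ft_force'],s['position'])
plan((.4655,.274,.107),11.5)
E
```

```text
5.175 0.01693323041001465 [-0.51091425 -0.310205   -0.2796133 ] [0.46013872 0.01305177 0.10662864]
turn [-3.062e+01  0.000e+00 -1.000e-02] shift [-0.0004 -0.0804 -0.2483]
```

View pics/s4z.png

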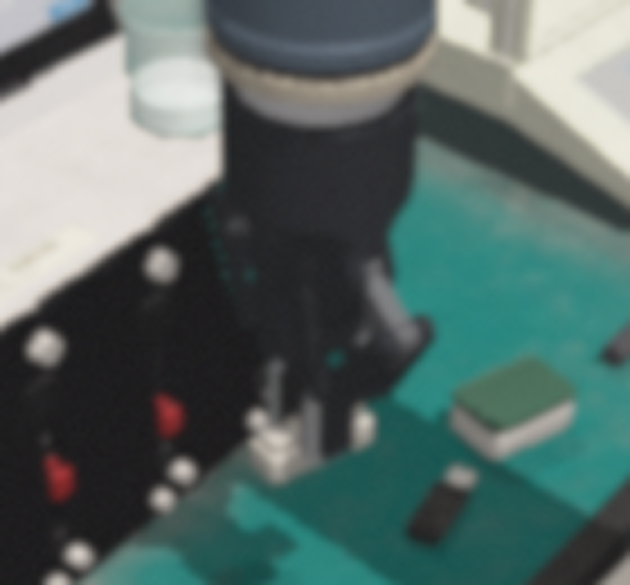

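Request:
step_arm(
  moves=[-2, 0, 0, 0, -0.01, -0.01, -1, -6, 0, 0, 0, -0.03, -0.042, -1, -11, 0, 0, 0, -0.052, -0.088, -1, -16, 0, 0, 0, -0.068, -0.135, -1, -22, 0, 0, 0, -0.08, -0.184, -1, -27, 0, 0, 0, -0.081, -0.225, -1, -30.6, 0, 0, 0, -0.0804, -0.248, -1, -30.6, 0, 0, 0.02, -0.0804, -0.248, -1, -30.6, 0, 0, 0.03, -0.0804, -0.248, -1, -30.6, 0, 0, 0.03, -0.0804, -0.248, -1],
)

```text
clock: 6.42
position: [0.4642, 0.2736, 0.0757]
ee_rot: [[-0.002, 0.98, 0.2], [-0.001, 0.2, -0.98], [-1.0, -0.002, 0.001]]
ft_force: [-0.4, -1.0, -0.7]
opening: 0.0168
```

```bash
python3 - <<'E'
from h import *
c=snap('scene','s5')
t=snap('top','t5')
a=cv2.imread('pics/s5.png')[215:345,120:260]; b=cv2.imread('pics/t5.png')[150:250,130:230]
o=np.zeros((520,800,3),np.uint8); o[:371,:400]=cv2.resize(a,(400,371),interpolation=cv2.INTER_CUBIC);o[:400,400:]=cv2.resize(b,(400,400),interpolation=cv2.INTER_CUBIC)
cv2.imwrite('pics/z5.png',o)
s=manip.sense();print(s['clock'],s['opening'],s['ft_force'],s['position'])
plan((.4655,.274,.107),11.5)
E
```

```text
6.525 0.016566425357780395 [ 0.03626758  0.71926681 -0.14485261] [0.46512746 0.27386538 0.07690135]
turn [0.01 0.   0.02] shift [-0.0301  0.0004 -0.0001]
```

View pics/z5.png

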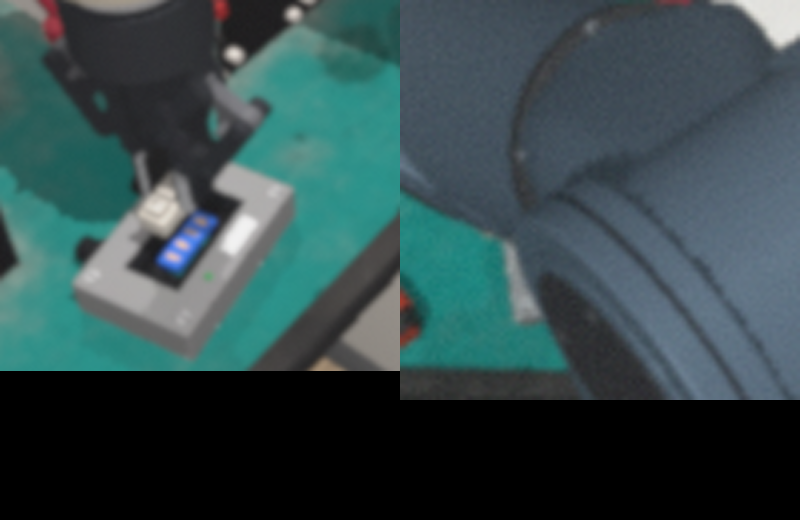

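The block is held over the recess, level and aligned with it. I'll lower it close to the rim and look again.

Request:
step_arm(
  moves=[0, 0, 0, 0.01, 0, 0, -1, 0, 0, 0, 0.02, 0, 0, -1, 0, 0, 0, 0.028, 0, 0, -1, 0, 0, 0, 0.028, 0, 0, -1],
)

```text
clock: 7.02
position: [0.465, 0.2736, 0.048]
ee_rot: [[-0.001, 0.98, 0.199], [-0.001, 0.199, -0.98], [-1.0, -0.001, 0.0]]
ft_force: [0.3, -0.3, 0.7]
opening: 0.0164
```

```bash
python3 - <<'E'
from h import *
c=snap('scene','s6')
F=7
a=cv2.resize(cv2.imread('pics/s6.png')[250:335,135:235],None,fx=F,fy=F,interpolation=cv2.INTER_CUBIC)
s=manip.sense();print(s['clock'],s['opening'],s['ft_force'],s['position'])
z0=s['position'][2]-.017
R=np.array([[np.cos(a_:=np.radians(11.5)),-np.sin(a_)],[np.sin(a_),np.cos(a_)]])
def dr(hx,hy,z,C,col):
    pts=[]
    for sx,sy in((1,1),(1,-1),(-1,-1),(-1,1)):
        q=np.array(C)+R@[sx*hx,sy*hy]; uv=proj(c,[*q,z]); pts.append(((uv+.5-[135,250])*F).astype(int))
    cv2.polylines(a,[np.array(pts)],True,col,1)
C=s['position'][:2]
dr(.009,.026,z0,C,(0,0,255));dr(.009,.026,z0+.013,C,(0,255,255));dr(.018,.035,.028,(.4655,.2745),(0,255,0))
cv2.imwrite('pics/z6.png',a)
E
```

```text
7.075 0.01670178827249491 [-0.03243596 -0.63180468 -0.55224153] [0.46518296 0.27382107 0.04844327]
```

View pics/z6.png

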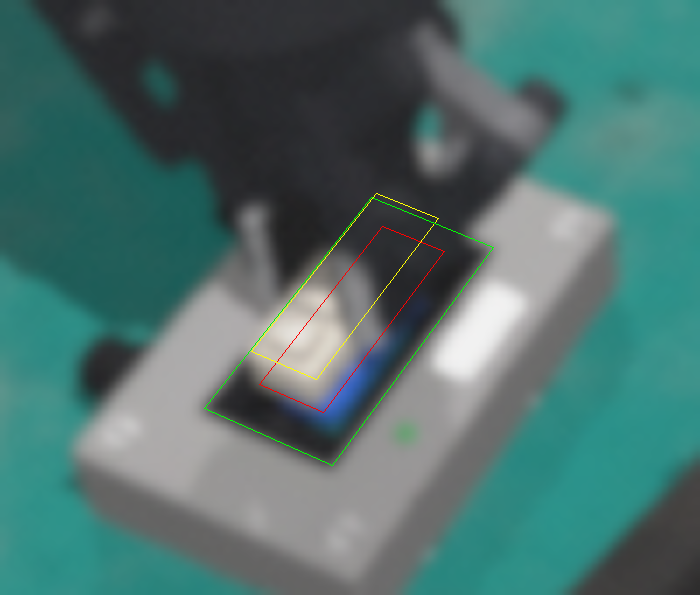

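The drawn outlines match the picture: the block's end at (318,408) in the zoom sits where computed, inside the green mouth outline. I'll lower it to the carrier.

Request:
step_arm(
  moves=[0, 0, 0, 0.004, 0, 0, -1, 0, 0, 0, 0.007, 0, 0, -1, 0, 0, 0, 0.0075, 0, 0, -1, 0, 0, 0, 0.0075, 0, 0, -1],
)

```text
clock: 7.58
position: [0.4654, 0.2739, 0.0413]
ee_rot: [[0.0, 0.98, 0.199], [0.0, 0.199, -0.98], [-1.0, 0.0, -0.0]]
ft_force: [0.3, -0.1, 0.2]
opening: 0.0169
```

Request:
step_arm(
  moves=[0, 0, 0, 0.001, 0, 0, -1, 0, 0, 0, 0.0015, 0, 0, -1, 0, 0, 0, 0.0015, 0, 0, -1],
)

```text
clock: 7.95
position: [0.4654, 0.2739, 0.0398]
ee_rot: [[-0.0, 0.98, 0.199], [-0.0, 0.199, -0.98], [-1.0, -0.0, -0.0]]
ft_force: [0.1, -0.9, -0.3]
opening: 0.0169
```

Still no contact, so about 1 mm remains. I'll open here, which is a small drop, and then rise.

Request:
step_arm(
  moves=[0, 0, 0, 0, 0, 0, -0.5, 0, 0, 0, 0, 0, 0, -0.2, 0, 0, 0, 0, 0, 0, 0, 0, 0, 0, 0, 0, 0, 0, 0, 0, 0, -0.01, 0, 0, 0, 0, 0, 0, -0.035, 0, 0, 0, 0, 0, 0, -0.06, 0, 0, 0, 0, 0, 0, -0.07, 0, 0, 0, 0, 0, 0, -0.07, 0, 0, 0],
)

```text
clock: 9.07
position: [0.4657, 0.2739, 0.1104]
ee_rot: [[0.001, 0.98, 0.199], [0.001, 0.199, -0.98], [-1.0, 0.001, -0.0]]
ft_force: [-0.6, -0.5, -0.4]
opening: 0.043
```

```bash
python3 - <<'E'
from h import *
c=snap('scene','s7')
F=7
a=cv2.resize(cv2.imread('pics/s7.png')[250:335,135:235],None,fx=F,fy=F,interpolation=cv2.INTER_CUBIC)
s=manip.sense();print(s['clock'],s['opening'],s['ft_force'],s['position'])
R=np.array([[np.cos(a_:=np.radians(11.5)),-np.sin(a_)],[np.sin(a_),np.cos(a_)]])
def dr(hx,hy,z,C,col):
    pts=[]
    for sx,sy in((1,1),(1,-1),(-1,-1),(-1,1)):
        q=np.array(C)+R@[sx*hx,sy*hy]; uv=proj(c,[*q,z]); pts.append(((uv+.5-[135,250])*F).astype(int))
    cv2.polylines(a,[np.array(pts)],True,col,1)
C=s['position'][:2]
dr(.009,.026,.035,C,(0,255,255));dr(.018,.035,.028,(.4655,.2745),(0,255,0))
cv2.imwrite('pics/z7.png',a)
E
```

```text
9.125 0.04265187552067317 [ 0.06306401  0.83490805 -0.52336529] [0.46541352 0.27366448 0.10967181]
```

View pics/z7.png

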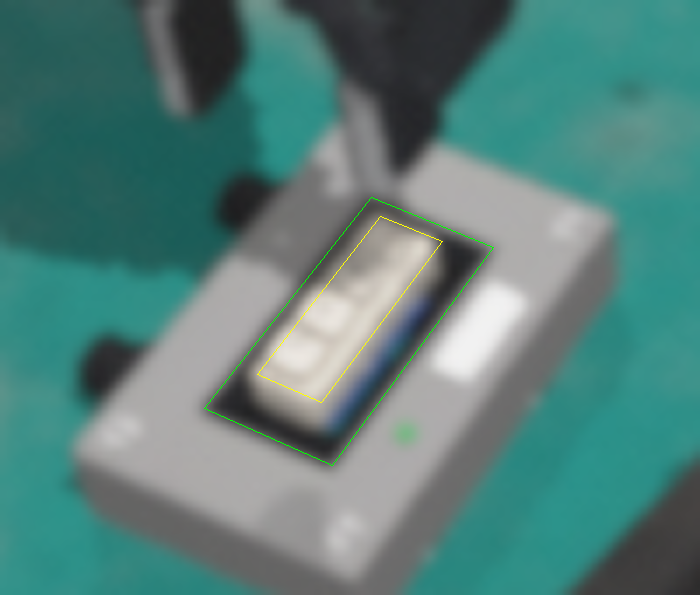

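The block lies in the recess on the carrier, centred and level, with blue still visible along the side at (380,370). Now I'll shut the fingers and press on the middle towers.

Request:
step_arm(
  moves=[0, 0, 0, 0, 0, 0, -1, 0, 0, 0, 0, 0, 0, -1, 0, 0, 0, 0.015, 0, 0, -1, 0, 0, 0, 0.03, 0, 0, -1, 0, 0, 0, 0.045, 0, 0, -1, 0, 0, 0, 0.053, 0, 0, -1, 0, 0, 0, 0.053, 0, 0, -1],
)

```text
clock: 10.0
position: [0.465, 0.2738, 0.056]
ee_rot: [[-0.001, 0.98, 0.2], [-0.001, 0.2, -0.98], [-1.0, -0.001, 0.0]]
ft_force: [-0.6, -0.4, 0.1]
opening: 0.0001
```

Request:
step_arm(
  moves=[0, 0, 0, 0.002, 0, 0, -1, 0, 0, 0, 0.004, 0, 0, -1, 0, 0, 0, 0.006, 0, 0, -1, 0, 0, 0, 0.007, 0, 0, -1, 0, 0, 0, 0.007, 0, 0, -1],
)

```text
clock: 10.62
position: [0.4656, 0.274, 0.0502]
ee_rot: [[0.001, 0.98, 0.199], [0.0, 0.199, -0.98], [-1.0, 0.001, -0.0]]
ft_force: [-0.2, -0.1, 3.6]
opening: 0.0001
```

Contact. I'll press on in small steps.

Request:
step_arm(
  moves=[0, 0, 0, 0.001, 0, 0, -1, 0, 0, 0, 0.002, 0, 0, -1, 0, 0, 0, 0.003, 0, 0, -1, 0, 0, 0, 0.003, 0, 0, -1],
)

```text
clock: 11.12
position: [0.4657, 0.274, 0.0471]
ee_rot: [[0.001, 0.98, 0.199], [0.0, 0.199, -0.98], [-1.0, 0.001, -0.0]]
ft_force: [-0.4, -1.1, 4.4]
opening: 0.0002
```

Request:
step_arm(
  moves=[0, 0, 0, 0.001, 0, 0, -1, 0, 0, 0, 0.002, 0, 0, -1, 0, 0, 0, 0.002, 0, 0, -1],
)

```text
clock: 11.5
position: [0.4656, 0.274, 0.0451]
ee_rot: [[0.001, 0.98, 0.199], [0.0, 0.199, -0.98], [-1.0, 0.001, -0.0]]
ft_force: [0.0, -0.6, 5.8]
opening: -0.0003
```

Request:
step_arm(
  moves=[0, 0, 0, 0.0007, 0, 0, -1, 0, 0, 0, 0.0015, 0, 0, -1, 0, 0, 0, 0.0015, 0, 0, -1],
)

```text
clock: 11.88
position: [0.4657, 0.274, 0.045]
ee_rot: [[0.002, 0.98, 0.199], [0.0, 0.199, -0.98], [-1.0, 0.002, 0.0]]
ft_force: [-4.9, -3.8, 25.1]
opening: 0.0001
```

The force jumped to 25 N at TCP z 0.045, with the tips at 34 mm, exactly the home height. I'll lift away and check.

Request:
step_arm(
  moves=[0, 0, 0, -0.005, 0, 0, -1, 0, 0, 0, -0.025, 0, 0, -1, 0, 0, 0, -0.06, 0, 0, -1, 0, 0, 0, -0.1, 0, 0, -1, 0, 0, 0, -0.14, 0, 0, -1, 0, 0, 0, -0.14, 0, 0, -1],
)

```text
clock: 12.62
position: [0.4666, 0.2749, 0.186]
ee_rot: [[0.004, 0.98, 0.199], [0.003, 0.199, -0.98], [-1.0, 0.005, -0.002]]
ft_force: [0.3, 1.0, -0.4]
opening: -0.0002
```

```bash
python3 - <<'E'
from h import *
c=snap('scene','s8')
F=7
a=cv2.resize(cv2.imread('pics/s8.png')[250:335,135:235],None,fx=F,fy=F,interpolation=cv2.INTER_CUBIC)
s=manip.sense();print(s['clock'],s['opening'],s['ft_force'],s['position'])
R=np.array([[np.cos(a_:=np.radians(11.5)),-np.sin(a_)],[np.sin(a_),np.cos(a_)]])
def dr(hx,hy,z,C,col):
    pts=[]
    for sx,sy in((1,1),(1,-1),(-1,-1),(-1,1)):
        q=np.array(C)+R@[sx*hx,sy*hy]; uv=proj(c,[*q,z]); pts.append(((uv+.5-[135,250])*F).astype(int))
    cv2.polylines(a,[np.array(pts)],True,col,1)
C=s['position'][:2]
dr(.009,.026,.028,C,(0,255,255));dr(.018,.035,.028,(.4655,.2745),(0,255,0))
cv2.imwrite('pics/z8.png',a)
E
```

```text
12.675 -7.868005485643555e-05 [-1.231875    0.3063251  -1.04957375] [0.46592693 0.2741009  0.18428858]
```

View pics/z8.png

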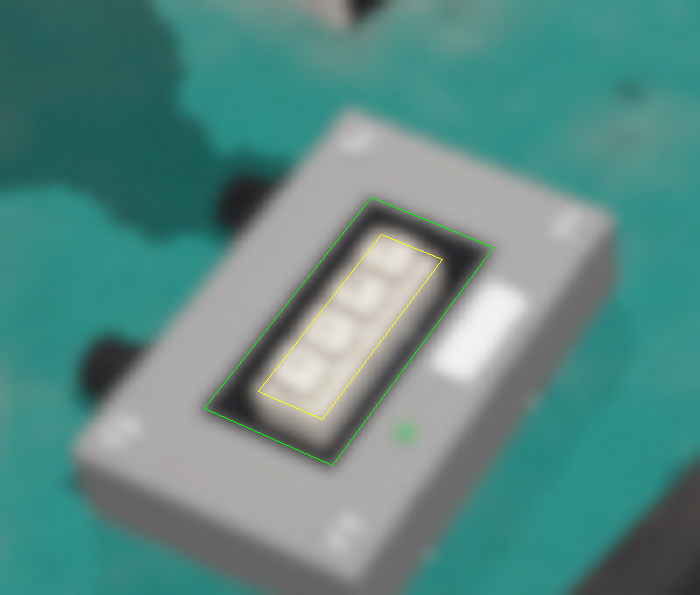

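The block sits level and centred, its shoulders match the outline drawn at rim height, no blue shows and the gripper is clear. I'll hand in.

```bash
python3 -c "
from cell import manip
print(manip.sign_off())"
```

```text
the job is handed in; nothing more can be done
None
```

The terminal block is in the recess, screws up, pressed fully home and released. I handed the job in at about 12.7 s; sign-off reports no verdict.

I found the block and the base in both cameras, gripped the block by its body sides and carried it along the front. I released it about 1 mm above the raised carrier, then pressed on the middle towers with the fingers shut.

**Pressing:** the force read about 4 to 6 N while the carrier slid. It jumped to 25 N with the fingertips 34 mm above the worktop, which is the stated home height. That 25 N is above the 10 to 20 N you gave as safe. It lasted only for the final press, and the last picture shows no damage or shift.

**Last picture:**
- The block is level and lies along the recess.
- It is centred to within a few millimetres.
- Its shoulders match the outline drawn at rim height, and no blue carrier is showing.
- The gripper had risen about 0.14 m and was touching nothing.

**Disagreements:** the two cameras differed by about 2 mm on the base's y position, within the stated calibration. The gripper read 17 mm on the 18 mm block. Neither affected the fit.

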